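# Punch the drill spot through the shelf bracket's empty hole

## Task

Take the automatic centre punch out of the wooden tool block, put its point down through the empty screw hole of the grey shelf bracket and press it straight down on the pine post until its spring snaps, then stand it back upright in its own hole in the block, down to its collar. Feel for the hole gently and never bear hard on the bracket's steel, let the punch snap nowhere but in the hole, and stop pressing as soon as it has snapped so that it is not driven hard against its stop. Leave everything else on the bench where it lies.

Things in the scene. Friction and masses are not known exactly. Their poses are not given: they have to be found in the camera images.
- punch: automatic (spring-loaded) centre punch upright in the tool block: brass barrel, steel collar and cap, about 0.2 kg. Origin on its axis at the barrel's lower end (mouth), z along the axis to the cap. Above the origin: barrel 15 mm across (lowest 6 mm taper to 11), collar 24 mm across from 30 to 35 mm, knurled grip 15 mm across from 35 to 95 mm, cap 17 mm across up to 110 mm
- punch_grip (a point): middle of the punch's knurled grip, on its axis, 69 mm above the origin of punch; 41 mm of the punch stand above it. A firm grip (60 N or more) keeps it from slipping in the fingers
- punch_mouth (a point): the barrel's mouth (origin of punch), where the steel point comes out: 6 mm across with a 5.5 mm cone at its end. The point has been reground and sticks out anywhere from 20 to 30 mm (not measured, fixed for the run): its touch must be felt. It is hidden in the block at the start
- catch (a joint): trip catch hidden inside the punch (m): 0 while cocked, jumps to 0.003 to 0.004 when the spring snaps, 0 again when lifted. Pressed, the point slides into the barrel: the push rises from about 3 N to 12 or 13 N over the first 6 mm, then the spring snaps: the point gives way and the push drops at once to about 5 to 8 N and stays below 9 N up to a hard stop at 11.5 mm
- post: pine post 70 x 420 x 45 mm lying flat on the bench, long side along its y, fixed between two cleats; origin at the centre of its underside, its top 45 mm above
- bracket: grey steel shelf bracket fixed on the post: foot 40 x 150 x 5 mm, long side along its y, origin at the centre of the foot's underside; a 60 mm high leg stands at its +y end, 117 mm from the empty hole, and a brass screw (head 16 mm across, 4 mm high) sits in the other hole 57 mm from it
- bracket_hole (a point): centre of the bracket's empty screw hole, 8.5 mm across with a 1 mm chamfer, at the foot's upper face; the bare wood of the post lies 5 mm below this point
- block: wooden tool block 56 x 150 x 70 mm, fixed, long side along its y, origin at the centre of its underside; two pencil stubs up to 24 mm high stand in it 60 and 85 mm from the punch's hole
- block_hole (a point): centre of the mouth of the punch's hole, in the block's top face (70 mm high); hole 18 mm across, right through the block. Stowed, the punch's collar rests on the block: the origin of punch is then 30 mm below this point
- tray_center (a point): bystander: middle of a blue open tray of screws, 90 x 140 x 35 mm, loose
- tape_center (a point): bystander: middle of a yellow tape measure, 36 x 70 x 62 mm, loose
- carton_center (a point): bystander: middle of a cardboard carton, 130 x 170 x 75 mm, loose
- driver_grip (a point): bystander: handle of a red screwdriver 200 mm long, lying loose
Not all that is in view belongs to the job. What is shaped like the block but green is not meant.

How it is judged (in metres and radians):
On the way:
1. the punch, upright with its point through the bracket's empty hole and on the post, has snapped (value of joint catch above 0.0015 m and contact force between punch and post above 1.5 N and horizontal distance between punch and bracket_hole below 0.004 m and angle between punch's own z axis and vertical below 0.1 rad), for 0.05 s.
At the end, for the whole second after the job is handed in: after snapping in the bracket's empty hole the punch stands released and at rest in its hole in the tool block: axis within 5 mm of the hole's, upright within 0.1 rad, its collar within 4 mm of the block's top (horizontal distance between punch and block_hole below 0.005 m and z of punch in the frame of block_hole below -0.026 m and angle between punch's own z axis and vertical below 0.1 rad and value of joint catch below 0.001 m and linear speed of punch below 0.02 m/s); the robot touches nothing.
It fails at once if the punch is driven on against its stop: more than 18 N between punch and post (contact force between punch and post above 18 N).
It fails at once if the punch bears on the bracket's steel with more than 10 N (contact force between punch and bracket above 10 N).
It fails at once if the punch snaps anywhere but in the bracket's hole (axis more than 6 mm from it) (value of joint catch above 0.0015 m and horizontal distance between punch and bracket_hole above 0.006 m).
It fails at once if the tray, tape measure, carton or screwdriver is moved more than 20 mm (distance of any of tray_center, tape_center, carton_center, driver_grip from where it was at the start of the episode above 0.02 m).
It also fails if it takes over 67 s, if anything falls off the work surface, if the arm or the gripper's body presses on something with over 40 N, if the wrist force passes 120 N, or if a joint passes its speed limit or range.

## Robot

A 6-joint arm with a two-finger parallel gripper is mounted at the origin on the work surface. World frame = base frame: x ahead of the robot, y to its left, z up, the work surface at z = 0. Lengths are in m, angles in degrees, forces in N, time in s.
With the tool pointing down it reaches from about 0.325 to 0.9 m from the base axis. Payload 3.5 kg.
Tool frame: the origin (TCP) lies midway between the tips of the shut fingers; the grasp point (between the pads) lies 19 mm behind it (hold_point_z is the z of the grasp point in the tool frame, in m); z points along the fingers, x is the direction in which the jaws open and shut, and the axes are right-handed (so a half turn about z gives the same grasp; the last joint's range is limited). The gripper opens to 85 mm and grips with 20 to 120 N. Pads are 22 mm wide; open, the fingers measure 114 mm over their backs; the gripper's body (76 mm by 85 mm) begins 54 mm behind the grasp point. The pads swing forward as they close: fully open they stand 13 mm farther back than shut.
Start: joints at [-82.07, 15.837, -1.513, 72.651, 0, 84.076], TCP at [0.15, -0.607, 0.231] pointing down, gripper open.
Joint ranges: [-178.77, 178.77], [-48.84, 107.48], [-61.69, 71.31], [-111.58, 123.2], [-90, 87.43], [-180, 180]. Speed limits (degrees/s): [147.25, 147.25, 180, 180, 180, 180].

## Interface

Orientations are given as [roll, pitch, yaw] about the fixed x, y, z axes, in that order (R = Rz(yaw) Ry(pitch) Rx(roll)).
In Python, from rig import sense, snapshot, finish_job, hold_point_z gives the robot as it stands.
- The arm moves only by the tool send_rows, never from a script. Its argument "steps" is a list of rows, each a list of 7 numbers: the finger opening in mm, from 0 to 85.4, then the shift along the tool's x, y, z scaled (see below), then the turn, a rotation vector about the tool's x, y, z scaled (see below). A call has 1 to 10 rows; each row is the pose to reach, as a shift and turn from the pose commanded when the call began, along the tool's axes at that moment, turning the shorter way round; what a row does not reach only later rows make up. The controller multiplies each number of a shift by 0.4 m and each number of a turn by pi rad. A row lasts 1/12 s, in which the tool goes at most 41.7 mm and 7.16 degrees, less where a joint would pass 70% of its speed; a pose out of reach is approached as far as the arm can. A call with a number of a shift or a turn outside -1 to 1 is refused whole. A call with a gripper value outside its range is refused whole. The fingers move at their own pace and stop on an object; "force" is the grip in N (left out, the last holds). Time passes only in rows, so rows that repeat a pose let the fingers close. It gives the time, the measured TCP pose, the force and the opening at its end, in the units of the state.
- sense(): the state, without advancing time (a new reading comes with each control period).
- snapshot(name): name is "scene" or "top" or "wrist"; returns a dict with "color" (384x512x3 uint8, blue, green, red), "K" (3x3 intrinsics, pixels), "R" (3x3) and "t" (3): a world point X has camera coordinates R X + t. Camera axes: x right, y down, z forward; pixel columns grow to the right and rows downward; lengths in m; the calibration is good to about 2 mm. A picture is of the moment at which its call begins. There is no depth.
- finish_job(): hands the job in, once; it reports no verdict.
The state is a dict: "time": time; "joint_pos": joint angles; "qvel": joint speeds; "effort": joint torques, N m; "eef_pos": TCP position; "ee_rot": TCP orientation; "ft_force": force on the tool from outside, world axes, zero at the start; "wrist_torque": the same for the moment, N m; "opening": opening from 0.0 (shut) to 1.0 (fully open).
Only numpy, scipy, OpenCV 4.12 (cv2) and the standard library are available. Lean on these libraries where they do the work, as an engineer would, in place of code of your own. Each camera call takes 0.05 s, during which the arm holds its last target. There are 200 camera calls.

## Working session

There is one attempt and no reset: what is moved stays moved. The work goes in short steps, Python scripts to look and compute and a tool call to move; the robot and the scene stay as the last step left them, time stands still between calls to the robot, and variables do not carry over. Pictures are saved under pics/ and viewed, about 8 in all and at most 12, crops included, and the job is handed in when it is done.

Besides the shell and the picture viewer there is one more tool, called after "Call:" as name([rows], argument=value, ...), one row to a line, values as JSON. send_rows: Moves the arm, as the interface text tells. Its arguments: {"type":"object","properties":{"steps":{"type":"array","items":{"type":"array","items":{"type":"number"}}},"force":{"type":"number"}},"required":["steps"]}

```bash
mkdir -p pics; ls
cat > h.py <<'E'
import numpy as np, cv2
from rig import sense, snapshot, finish_job, hold_point_z
def ray(s,u,v):
    R,t,K=np.array(s['R']),np.array(s['t']),np.array(s['K'])
    d=R.T@np.linalg.inv(K)@np.array([u,v,1.]); return -R.T@t, d/np.linalg.norm(d)
def plane(s,u,v,z):
    c,d=ray(s,u,v); return c+d*(z-c[2])/d[2]
def tri(*obs):
    A=np.zeros((3,3));b=np.zeros(3)
    for s,u,v in obs:
        c,d=ray(s,u,v);P=np.eye(3)-np.outer(d,d);A+=P;b+=P@c
    X=np.linalg.solve(A,b)
    return X,[float(np.linalg.norm((np.eye(3)-np.outer(d,d))@(X-c))) for c,d in (ray(*o) for o in obs)]
def proj(s,X):
    p=np.array(s['K'])@(np.array(s['R'])@np.array(X)+np.array(s['t']));return p[:2]/p[2]
E
python3 - <<'E'
from h import *
import pickle
S={n:snapshot(n) for n in("scene","top","wrist")}
pickle.dump(S,open('s0.pkl','wb'))
im=np.hstack([S['scene']['color'],S['top']['color']])
cv2.imwrite('pics/a.png',cv2.resize(S['scene']['color'],(800,600),interpolation=cv2.INTER_CUBIC))
cv2.imwrite('pics/b.png',cv2.resize(S['top']['color'],(800,600),interpolation=cv2.INTER_CUBIC))
for n in S:
    s=S[n];print(n,-np.array(s['R']).T@s['t'],np.array(s['K'])[0,0])
print(sense(),hold_point_z)
E
```

```text
pics
scene [ 1.01068004 -0.82070791  0.7538488 ] 401.67627259581684
top [ 0.38644263 -0.06825714  1.15422846] 472.26604639847795
wrist [ 0.21420894 -0.5897981   0.37328231] 270.2505036220395
{'time': 0.15, 'joint_pos': array([-8.20689903e+01,  1.58689179e+01, -1.57844261e+00,  7.26501678e+01,
       -3.11242146e-03,  8.40768952e+01]), 'qvel': array([-0.12866863, -0.09840112,  0.28877153, -0.01846816,  0.10349252,
        0.01883114]), 'effort': array([ 8.14213163e-04, -4.46057260e+01,  2.95638764e+01,  1.05343593e-02,
       -6.24634254e-05, -1.58235622e-05]), 'eef_pos': array([ 0.149562  , -0.60622468,  0.23042041]), 'ee_rot': array([-1.79993031e+02,  9.73288660e-02, -7.61458770e+01]), 'ft_force': array([0.56736677, 0.01650391, 0.46380029]), 'wrist_torque': array([0.04241467, 0.00638833, 0.01657862]), 'opening': 0.9988033294755758} -0.0187
```

View pics/a.png

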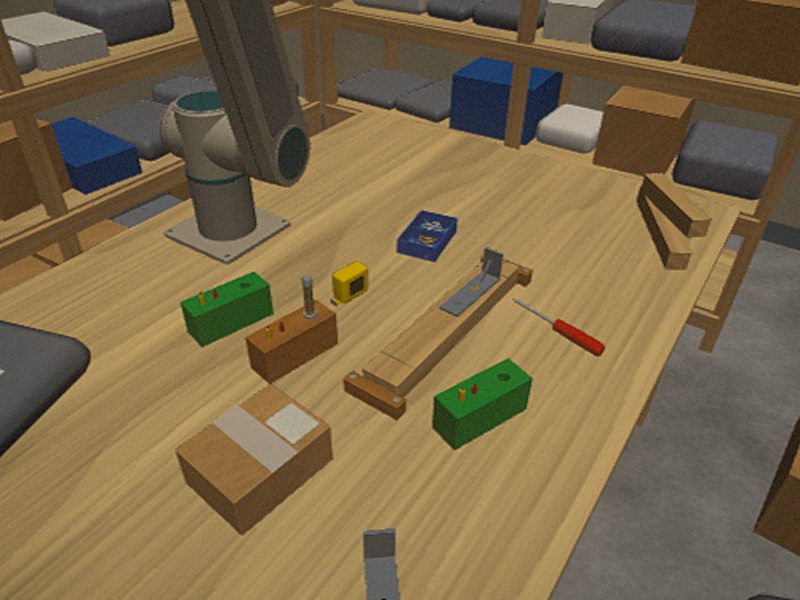

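View pics/b.png

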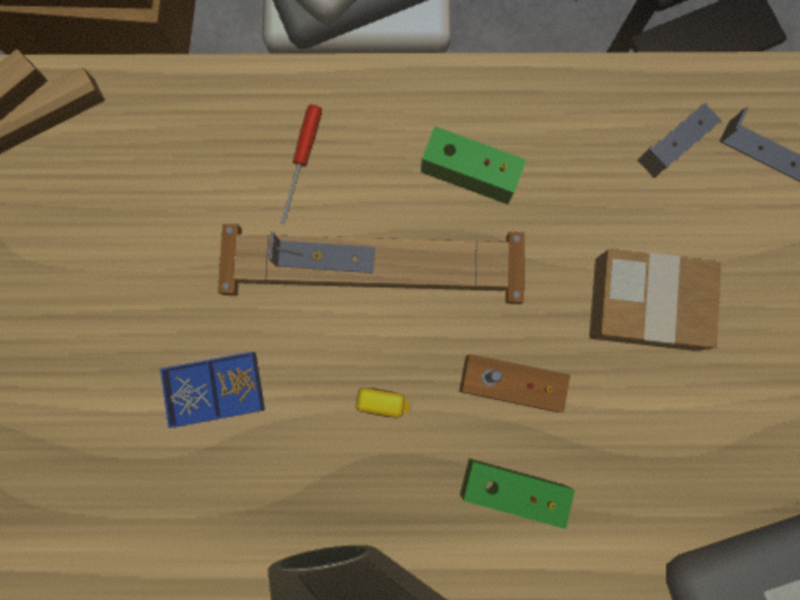

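Scene shows the brown block, with the punch cap at about (307,281) in the enlarged picture. Top view shows the punch cap at about (495,376), the bracket's empty hole at (354,259) and the brass screw at (317,255). I'll refine these from colour masks next.

Run:
```python
from h import *
import pickle
S=pickle.load(open('s0.pkl','rb'));T,C=S['top'],S['scene']
f=.64
for n,u,v,z in [('cap',495,376,.15),('hole',354.5,259,.05),('screw',317,255,.054),('blk1',470,355,.07),('blk2',569,375,.07),('blk3',564,411,.07),('blk4',462,391,.07),('bk1',375,247,.05),('bk2',373,273,.05),('bkleg',272,232,.11),('bkleg2',273,262,.11),('tape',380,402,.06)]:
    print(n,plane(T,u*f,v*f,z).round(4))
print('tri cap',tri((T,495*f,376*f),(C,307*f,279*f)))
print('tri hole',tri((T,354.5*f,259*f),(C,458*f,301*f)))
a=cv2.resize(T['color'][215:270,285:375],None,fx=8,fy=8,interpolation=cv2.INTER_CUBIC)[:300]
b=cv2.resize(T['color'][145:180,165:255],None,fx=8,fy=8,interpolation=cv2.INTER_CUBIC)
cv2.imwrite('pics/c.png',np.vstack([a,b]))
```

```text
cap [ 0.4159 -0.1942  0.15  ]
hole [0.5965 0.0031 0.05  ]
screw [0.6022 0.0598 0.054 ]
blk1 [ 0.4489 -0.1683  0.07  ]
blk2 [ 0.4193 -0.3123  0.07  ]
blk3 [ 0.3675 -0.3031  0.07  ]
blk4 [ 0.3967 -0.1557  0.07  ]
bk1 [ 0.615  -0.0281  0.05  ]
bk2 [ 0.5748 -0.0251  0.05  ]
bkleg [0.6253 0.1189 0.11  ]
bkleg2 [0.5812 0.1164 0.11  ]
tape [ 0.3813 -0.0361  0.06  ]
tri cap (array([ 0.4161432 , -0.19480484,  0.1445517 ]), [0.00014003039827758813, 0.00014003039827746735])
tri hole (array([0.59751913, 0.00392399, 0.05239401]), [0.001726325918463345, 0.0017263259184630761])
```

View pics/c.png

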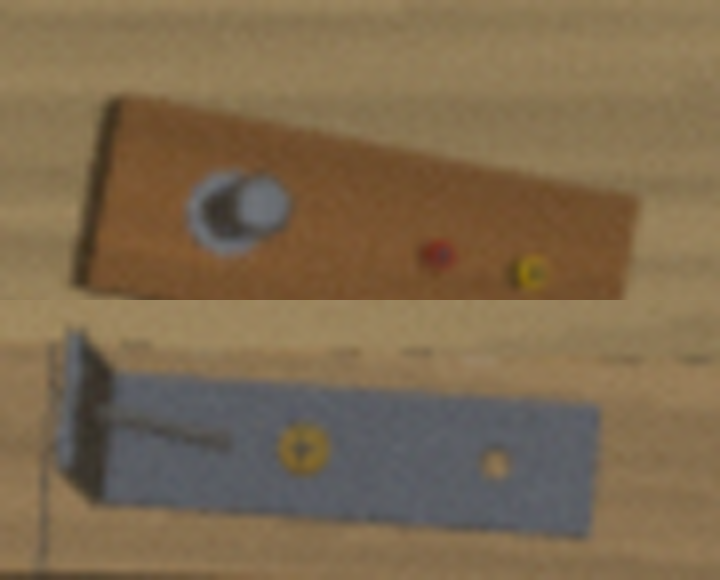

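The crops show the cap centred at full-frame (317.9,240.6) and the empty hole at (227,165.4), with the brass screw up its +y side. Heights check out at 0.145 against 0.150 for the cap and 0.052 against 0.050 for the hole. Next I'll move the wrist camera over both.

```bash
cat >> h.py <<'E'
from scipy.spatial.transform import Rotation as Ro
def pose():
    q=sense();return np.array(q['eef_pos']),Ro.from_euler('xyz',q['ee_rot'],degrees=True)
def go(x,y,z,yaw):
    p,R=pose();G=Ro.from_euler('xyz',[180,0,yaw],degrees=True)
    print('shift',(R.inv().apply(np.array([x,y,z])-p)/.4).round(4),'turn',((R.inv()*G).as_rotvec()/np.pi).round(4))
E
python3 - <<'E'
from h import *
import pickle
S=pickle.load(open('s0.pkl','rb'));T,C=S['top'],S['scene'];W=S['wrist']
print(plane(T,317.9,240.6,.15),plane(T,227,165.4,.05))
p,R=pose()
Rc=np.array(W['R'])@R.as_matrix(); c=R.inv().apply(-np.array(W['R']).T@W['t']-p); print('cam in tool',c,'\n',Rc)
G=Ro.from_euler('xyz',[180,0,-12],degrees=True)
def test(tcp,X):
    Y=G.inv().apply(np.array(X)-tcp)-c; q=np.array(W['K'])@Rc@Y; return q[:2]/q[2]
for tcp in ([.416,-.194,.26],[.416,-.194,.30],[.43,-.22,.28]): print(tcp,test(tcp,[.416,-.194,.15]),test(tcp,[.416,-.194,.07]))
go(.43,-.22,.28,-12)
E
```

```text
[ 0.4159536  -0.19653937  0.15      ] [0.59739263 0.00280614 0.05      ]
cam in tool [-0.00071164 -0.066717   -0.14285279] 
 [[ 9.99999822e-01  5.19662256e-04 -2.91589853e-04]
 [-5.77839423e-04  9.65187404e-01 -2.61558678e-01]
 [ 1.45516680e-04  2.61558800e-01  9.65187533e-01]]
[0.416, -0.194, 0.26] [255.87564029 189.74537154] [255.69857461 173.46059583]
[0.416, -0.194, 0.3] [255.77571813 180.55550461] [255.63721765 167.81758064]
[0.43, -0.22, 0.28] [237.04854038 163.33301341] [241.0066649  153.46018603]
shift [-0.7698 -0.9119 -0.1225] turn [-3.000e-04  5.000e-04 -3.564e-01]
```

Call:
send_rows([
  [85, -0.77, -0.91, -0.12, 0, 0, -0.356],
  [85, -0.77, -0.91, -0.12, 0, 0, -0.356],
  [85, -0.77, -0.91, -0.12, 0, 0, -0.356],
  [85, -0.77, -0.91, -0.12, 0, 0, -0.356],
  [85, -0.77, -0.91, -0.12, 0, 0, -0.356],
  [85, -0.77, -0.91, -0.12, 0, 0, -0.356],
  [85, -0.77, -0.91, -0.12, 0, 0, -0.356],
  [85, -0.77, -0.91, -0.12, 0, 0, -0.356],
  [85, -0.77, -0.91, -0.12, 0, 0, -0.356],
  [85, -0.77, -0.91, -0.12, 0, 0, -0.356],
])

```text
time: 0.98
eef_pos: [0.3933, -0.2691, 0.2731]
ee_rot: [180.0, -0.0, -11.9]
ft_force: [1.4, -0.6, 0.3]
opening: 0.997
```

Call:
send_rows([
  [85, 0, 0, 0, 0, 0, 0],
  [85, 0, 0, 0, 0, 0, 0],
  [85, 0, 0, 0, 0, 0, 0],
])

```text
time: 1.23
eef_pos: [0.3926, -0.271, 0.2728]
ee_rot: [180.0, 0.0, -12.0]
ft_force: [0.1, -0.3, 0.1]
opening: 0.996
```

Run:
```python
from h import *
import pickle
W=snapshot('wrist');pickle.dump(W,open('w1.pkl','wb'))
cv2.imwrite('pics/d.png',W['color']);print(pose()[0],sense()['ee_rot'],sense()['joint_pos'])
print(proj(W,[.416,-.196,.15]))
go(.44,-.15,.26,-12);go(.62,-.03,.2,-12);go(.62,.03,.2,-12)
```

```text
[ 0.39226237 -0.27153971  0.27268679] [ 1.79990778e+02  4.27531029e-02 -1.21127100e+01] [-4.24443960e+01 -4.60567742e-01 -1.53257115e+01  7.51670999e+01
 -2.95504221e-02  5.96683189e+01]
[262.58503173 105.66258768]
shift [ 0.053  -0.3221  0.0316] turn [ 0.0001  0.0002 -0.0006]
shift [ 0.4301 -0.7099  0.1813] turn [ 0.0001  0.0002 -0.0006]
shift [ 0.3986 -0.8566  0.1813] turn [ 0.0001  0.0002 -0.0006]
```

View pics/d.png

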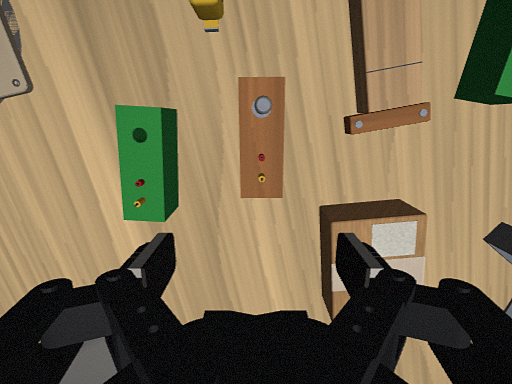

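Picture: brown block in the middle with the punch cap at (262,105), between pencils and tape. The jaws straddle the block's short side, so yaw is right. Now the second punch view and two hole views.

Call:
send_rows([
  [85, 0.053, -0.322, 0.032, 0, 0, 0],
  [85, 0.053, -0.322, 0.032, 0, 0, 0],
  [85, 0.053, -0.322, 0.032, 0, 0, 0],
  [85, 0.053, -0.322, 0.032, 0, 0, 0],
  [85, 0.053, -0.322, 0.032, 0, 0, 0],
  [85, 0.053, -0.322, 0.032, 0, 0, 0],
  [85, 0.053, -0.322, 0.032, 0, 0, 0],
])

```text
time: 1.87
eef_pos: [0.4401, -0.1513, 0.2602]
ee_rot: [180.0, 0.0, -12.2]
ft_force: [0.8, -0.1, -0.1]
opening: 0.995
```

Run:
```python
from h import *
import pickle
W=snapshot('wrist');pickle.dump(W,open('w2.pkl','wb'));print(pose()[0])
```

```text
[ 0.44011773 -0.15137201  0.26032993]
```

Call:
send_rows([
  [85, 0.334, -0.352, 0.15, 0, 0, 0],
  [85, 0.334, -0.352, 0.15, 0, 0, 0],
  [85, 0.334, -0.352, 0.15, 0, 0, 0],
  [85, 0.334, -0.352, 0.15, 0, 0, 0],
  [85, 0.334, -0.352, 0.15, 0, 0, 0],
  [85, 0.334, -0.352, 0.15, 0, 0, 0],
  [85, 0.334, -0.352, 0.15, 0, 0, 0],
  [85, 0.334, -0.352, 0.15, 0, 0, 0],
  [85, 0.334, -0.352, 0.15, 0, 0, 0],
])

```text
time: 2.67
eef_pos: [0.5999, -0.0414, 0.2009]
ee_rot: [180.0, -0.0, -12.2]
ft_force: [-0.8, -0.7, 0.3]
opening: 0.994
```

Run:
```python
from h import *
import pickle
W=snapshot('wrist');pickle.dump(W,open('w3.pkl','wb'));print(pose()[0])
```

```text
[ 0.59992204 -0.0412874   0.20112455]
```

Call:
send_rows([
  [85, -0.036, -0.171, 0, 0, 0, 0],
  [85, -0.036, -0.171, 0, 0, 0, 0],
  [85, -0.036, -0.171, 0, 0, 0, 0],
  [85, -0.036, -0.171, 0, 0, 0, 0],
  [85, -0.036, -0.171, 0, 0, 0, 0],
])

```text
time: 3.13
eef_pos: [0.6005, 0.0292, 0.201]
ee_rot: [180.0, -0.1, -12.1]
ft_force: [1.4, 0.3, 0.2]
opening: 0.993
```

Run:
```python
from h import *
import pickle
W=snapshot('wrist');pickle.dump(W,open('w4.pkl','wb'));print(pose()[0],sense()['time'])
V=[pickle.load(open(f'w{i}.pkl','rb')) for i in (1,2,3,4)]
X=[[.416,-.196,.15]]*2+[[.5974,.0028,.05]]*2
out=[]
for i,(w,x) in enumerate(zip(V,X)):
    u,v=proj(w,x);u0,v0=int(u)-18,int(v)-18;print(i,u,v,u0,v0)
    t=w['color'][max(v0,0):v0+36,max(u0,0):u0+36];out.append(cv2.resize(t,(288,288),interpolation=cv2.INTER_CUBIC))
cv2.imwrite('pics/e.png',np.vstack([np.hstack(out[:2]),np.hstack(out[2:])]))
```

```text
[0.60059217 0.0289523  0.20087922] 3.1833
0 262.58503173388146 105.66258767738218 244 87
1 241.09118473232232 235.96352115154247 223 217
2 243.82478914959668 141.522393304914 225 123
3 256.9130033635127 202.889670109497 238 184
```

View pics/e.png

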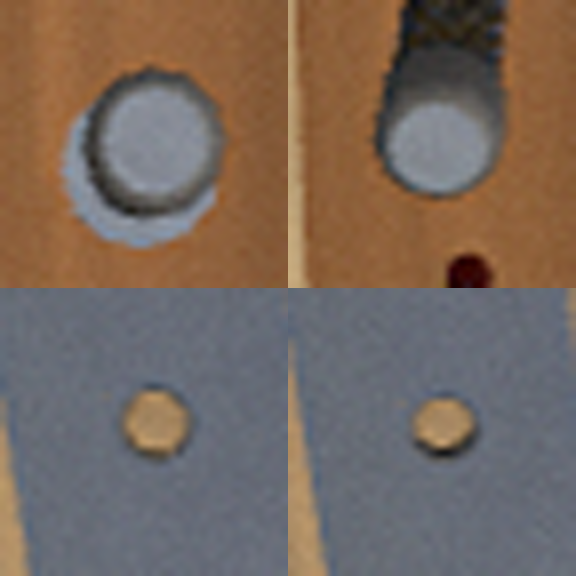

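Crops: cap discs centred in both top panels and round hole with bare wood in both lower panels, each within about 2 px of the prediction.

Run:
```python
from h import *
import pickle
V=[pickle.load(open(f'w{i}.pkl','rb')) for i in (1,2,3,4)]
o=lambda U,a:a+(U+.5)/8-.5
cap=[(V[0],o(155,244),o(138,87)),(V[1],o(150,223),o(145,217))]
hol=[(V[2],o(156,225),o(135,123)),(V[3],o(157.5,238),o(137.5,184))]
for L,z in((cap,.15),(hol,.05)):
    print(tri(*L),[plane(*q,z).round(4) for q in L])
# automatic: hole by mask (non-grey), cap by bright disc
for (w,u,v) in hol:
    r=w['color'][int(v)-10:int(v)+11,int(u)-10:int(u)+11].astype(int)
    m=((r[...,2]-r[...,0])>15).astype(np.uint8)|(r.sum(2)<200)
    n,l,st,c=cv2.connectedComponentsWithStats(m.astype(np.uint8));k=1+np.argmax(st[1:,4]);print('hole',u,v,c[k]+[int(u)-10,int(v)-10],st[k])
q=plane(*cap[0],.15)
go(*hol[0][1:],0) if 0 else go(.4165,-.1965,.25,-12)
```

```text
(array([ 0.4166246 , -0.19446554,  0.15050345]), [1.36259615739525e-05, 1.3625961573951109e-05]) [array([ 0.4167, -0.1945,  0.15  ]), array([ 0.4165, -0.1947,  0.15  ])]
(array([0.59815041, 0.00480455, 0.04865286]), [8.377439059422835e-05, 8.377439059434788e-05]) [array([0.5981, 0.0049, 0.05  ]), array([0.5983, 0.0052, 0.05  ])]
hole 244.0625 139.4375 [244.10714286 139.41071429] [ 6  7  9  8 56]
hole 257.25 200.75 [257. 201.] [ 7  8  7  7 45]
shift [-0.3313  0.6479 -0.1229] turn [ 0.0001 -0.0003 -0.0008]
```

Call:
send_rows([
  [85, -0.333, 0.643, 0, 0, 0, 0],
  [85, -0.333, 0.643, 0, 0, 0, 0],
  [85, -0.333, 0.643, 0, 0, 0, 0],
  [85, -0.333, 0.643, 0, 0, 0, 0],
  [85, -0.333, 0.643, 0, 0, 0, 0],
  [85, -0.333, 0.643, 0, 0, 0, 0],
  [85, -0.333, 0.643, 0, 0, 0, 0],
  [85, -0.333, 0.643, 0, 0, 0, 0],
  [85, -0.333, 0.643, 0, 0, 0, 0],
  [85, -0.333, 0.643, 0, 0, 0, 0],
])

```text
time: 4.02
eef_pos: [0.4164, -0.1944, 0.2005]
ee_rot: [-180.0, -0.0, -12.2]
ft_force: [0.2, 1.0, -0.4]
opening: 0.997
```

Run:
```python
from h import *
print(pose()[0],sense()['ft_force'],sense()['ee_rot'])
go(.4166,-.1946,.0905,-12)
```

```text
[ 0.41642889 -0.19439064  0.20053423] [ 0.15496342  1.04640319 -0.3605781 ] [-1.79995633e+02 -4.63003332e-02 -1.22065706e+01]
shift [0.0003 0.0004 0.2751] turn [-0.     -0.0003 -0.0011]
```

Call:
send_rows([
  [85, 0, 0, 0.1, 0, 0, 0],
  [85, 0, 0, 0.2, 0, 0, 0],
  [85, 0, 0, 0.275, 0, 0, 0],
  [85, 0, 0, 0.275, 0, 0, 0],
  [85, 0, 0, 0.275, 0, 0, 0],
])

```text
time: 4.43
eef_pos: [0.4158, -0.1918, 0.0891]
ee_rot: [-179.9, 0.2, -12.0]
ft_force: [0.4, 0.3, -0.7]
opening: 0.997
```

Call:
send_rows([
  [0, 0, 0, 0, 0, 0, 0],
  [0, 0, 0, 0, 0, 0, 0],
  [0, 0, 0, 0, 0, 0, 0],
  [0, 0, 0, 0, 0, 0, 0],
  [0, 0, 0, 0, 0, 0, 0],
  [0, 0, 0, 0, 0, 0, 0],
  [0, 0, 0, 0, 0, 0, 0],
  [0, 0, 0, 0, 0, 0, 0],
], force=80)

```text
time: 5.1
eef_pos: [0.4172, -0.1939, 0.0912]
ee_rot: [180.0, -0.1, -12.1]
ft_force: [-1.7, 0.4, 6.4]
opening: 0.156
```

Call:
send_rows([
  [0, 0, 0, -0.02, 0, 0, 0],
  [0, 0, 0, -0.06, 0, 0, 0],
  [0, 0, 0, -0.12, 0, 0, 0],
  [0, 0, 0, -0.2, 0, 0, 0],
  [0, 0, 0, -0.27, 0, 0, 0],
  [0, 0, 0, -0.3, 0, 0, 0],
  [0, 0, 0, -0.3, 0, 0, 0],
  [0, 0, 0, -0.3, 0, 0, 0],
  [0, 0, 0, -0.3, 0, 0, 0],
])

```text
time: 5.85
eef_pos: [0.4156, -0.1928, 0.2087]
ee_rot: [-179.9, 0.2, -12.1]
ft_force: [-0.0, -1.2, -2.7]
opening: 0.154
```

Run:
```python
from h import *
import pickle
W=snapshot('wrist');T=snapshot('top');C=snapshot('scene');pickle.dump((W,T,C),open('s5.pkl','wb'))
print(pose()[0],sense()['ft_force'],sense()['ee_rot'],sense()['opening'],sense()['wrist_torque'])
u,v=map(int,proj(C,[.4166,-.1946,.18]))
c=cv2.resize(C['color'][v-40:v+40,u-40:u+40],(512,512),interpolation=cv2.INTER_CUBIC)
w=cv2.resize(W['color'][180:345,128:384],None,fx=1.1,fy=1.1);w=cv2.copyMakeBorder(w,0,512-w.shape[0],0,0,cv2.BORDER_CONSTANT)
cv2.imwrite('pics/f.png',np.hstack([c,w]));print(u,v)
```

```text
[ 0.41546772 -0.19275947  0.20838455] [-0.23891238 -0.05340596 -2.17191133] [-179.92339853    0.20403526  -12.07020873] 0.1543982624165343 [ 0.01189074 -0.00526385 -0.01186686]
195 167
```

View pics/f.png

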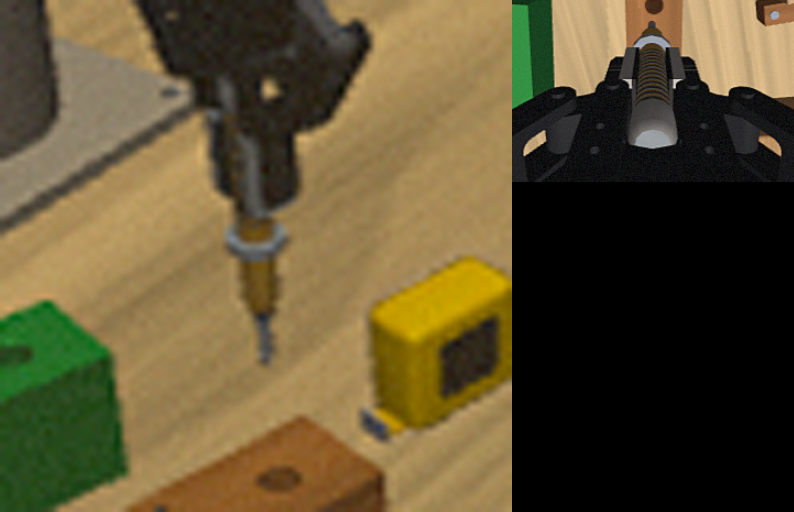

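The punch hangs straight in the jaws, with its point clear of the block (scene crop tip (265,360)) and a weight of about 2 N. I'll zoom the wrist view for the axis in the tool frame and the emptied block hole.

Run:
```python
from h import *
import pickle
W,T,C=pickle.load(open('s5.pkl','rb'))
a=cv2.resize(W['color'][172:247,208:308],(800,600),interpolation=cv2.INTER_CUBIC)
cv2.imwrite('pics/g.png',a)
p,R=pose()
# predicted for upright punch through TCP axis
for zz in (.0037-.0503-.030,-.0187-.069+.0,0):
  pass
for n,d in (('tip20',.0503+.02),('tip30',.0503+.03),('mouth',.0503),('collar',.0503-.0325),('captop',.0503-.11)):
    print(n,proj(W,p+R.apply([0,0,d])))
print('block hole pred',proj(W,[.4166,-.1946,.07]))
```

```text
tip20 [254.71263318 201.91981861]
tip30 [254.70391063 198.44343894]
mouth [254.73254736 209.85663879]
collar [254.77437474 226.52698624]
captop [254.98172292 309.16584053]
block hole pred [256.51665011 184.4186727 ]
```

View pics/g.png

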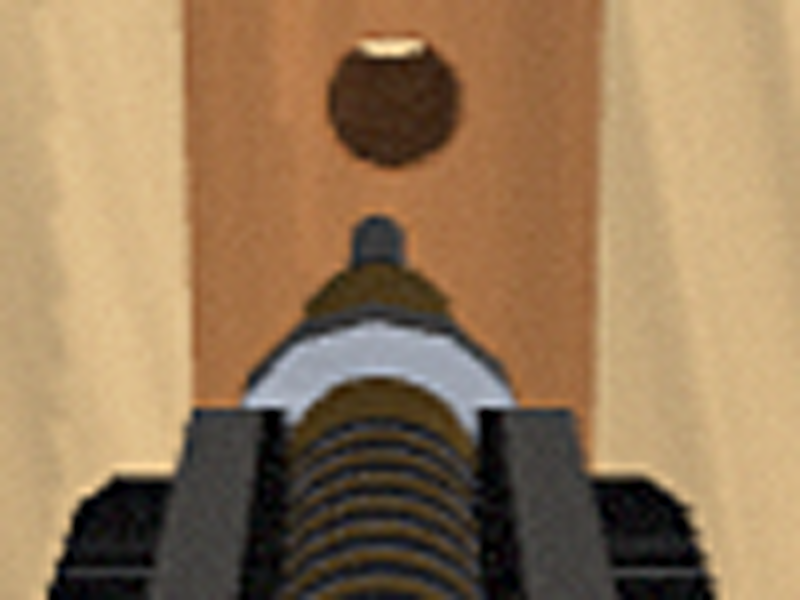

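Run:
```python
from h import *
import pickle
W,T,C=pickle.load(open('s5.pkl','rb'))
q=sense();p,R=pose()
for n,d in (('collar edge',[0,-.012,.0153]),('collar low edge',[0,-.012,.0203]),('mouth edge',[0,-.0055,.0503]),('cap top',[0,0,.0503-.11])):
    print(n,proj(W,p+R.apply(d)))
g=W['color'][285:335,225:285].astype(int);m=((g.min(2)>110)).astype(np.uint8)
n,l,st,c=cv2.connectedComponentsWithStats(m)
for k in range(1,n):
    if st[k,4]>30: print('cap',c[k]+[225,285],st[k])
f=lambda U,a:a+(U+.5)/8-.5
print('blockhole',plane(W,f(394,208),f(101,172),.07))
print([ (round(f(378,208),1),round(f(y,172),1)) for y in (215,262,305,320)])
```

```text
collar edge [254.76079564 210.0797638 ]
collar low edge [254.75354233 207.49773741]
mouth edge [254.72562762 202.92469189]
cap top [254.98172292 309.16584053]
cap [257.78095238 305.38857143] [ 14  10  38  20 525]
blockhole [ 0.41696342 -0.19441694  0.07      ]
[(254.8, 198.4), (254.8, 204.3), (254.8, 209.7), (254.8, 211.6)]
```

Run:
```python
from h import *
go(.5984,.0059,.17,-12)
```

```text
shift [ 0.3437 -0.5812  0.0955] turn [-0.0004  0.0011 -0.0004]
```

Call:
send_rows([
  [0, 0.344, -0.581, 0.095, 0, 0.001, 0],
  [0, 0.344, -0.581, 0.095, 0, 0.001, 0],
  [0, 0.344, -0.581, 0.095, 0, 0.001, 0],
  [0, 0.344, -0.581, 0.095, 0, 0.001, 0],
  [0, 0.344, -0.581, 0.095, 0, 0.001, 0],
  [0, 0.344, -0.581, 0.095, 0, 0.001, 0],
  [0, 0.344, -0.581, 0.095, 0, 0.001, 0],
  [0, 0.344, -0.581, 0.095, 0, 0.001, 0],
  [0, 0.344, -0.581, 0.095, 0, 0.001, 0],
  [0, 0.344, -0.581, 0.095, 0, 0.001, 0],
])

```text
time: 6.83
eef_pos: [0.5987, 0.0049, 0.171]
ee_rot: [180.0, -0.0, -12.1]
ft_force: [-0.4, -0.1, -1.7]
opening: 0.152
```

Run:
```python
from h import *
for i in range(3):
    W=snapshot('wrist');print(pose()[0].round(4),sense()['ft_force'].round(2),sense()['ee_rot'].round(2))
p,R=pose()
print('hole',proj(W,[.5982,.005,.05]),'tip',proj(W,p+R.apply([0,.0009,.0803])))
cv2.imwrite('pics/h.png',cv2.resize(W['color'][172:247,208:308],(800,600),interpolation=cv2.INTER_CUBIC))
go(.5984,.0059,.14,-12)
```

```text
[0.5987 0.0045 0.1714] [-0.68  0.33 -1.37] [ 1.7997e+02 -6.0000e-02 -1.2100e+01]
[0.5988 0.0042 0.1718] [-1.01 -0.29 -2.06] [ 1.7998e+02 -1.0000e-01 -1.2140e+01]
[0.599  0.004  0.1721] [ 0.23  0.3  -2.13] [ 1.7998e+02 -1.4000e-01 -1.2150e+01]
hole [253.91143738 186.05212969] tip [255.20055705 199.79348181]
shift [-0.0026 -0.0043  0.0803] turn [ 0.0001 -0.0008 -0.0008]
```

View pics/h.png

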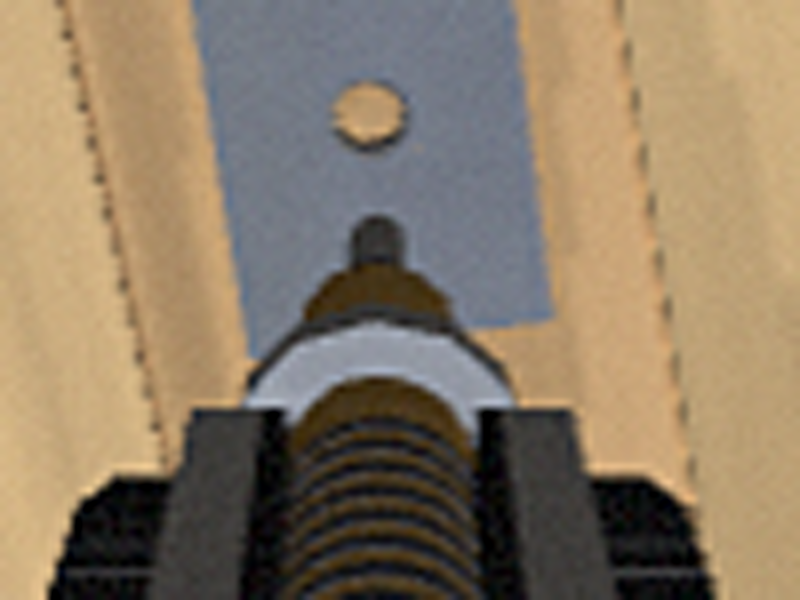

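Wrist crop: the empty hole is at (369,116), within 0.3 px of the forecast, and the punch tip is at (378,215). Descending to just above the plate.

Call:
send_rows([
  [0, -0.001, -0.002, 0.04, 0, 0, 0],
  [0, -0.001, -0.002, 0.075, 0, 0, 0],
  [0, -0.001, -0.002, 0.075, 0, 0, 0],
  [0, -0.001, -0.002, 0.075, 0, 0, 0],
  [0, -0.001, -0.002, 0.075, 0, 0, 0],
  [0, -0.001, -0.002, 0.075, 0, 0, 0],
])

```text
time: 7.48
eef_pos: [0.6005, 0.0054, 0.1435]
ee_rot: [-180.0, -0.3, -12.1]
ft_force: [0.3, -0.1, -2.6]
opening: 0.155
```

```bash
cat >> h.py <<'E'
def offs(dump=None):
    W=snapshot('wrist');p,R=pose();f=sense()['ft_force']
    c=R.inv().apply(-np.array(W['R']).T@W['t']-p)
    print('tcp',p.round(4),'f',f.round(1),'cam-in-tool mm',(c*1e3).round(1))
    return W,p,R
E
python3 - <<'E'
from h import *
for i in range(4):
    W,p,R=offs()
    u,v=proj(W,[.5982,.005,.05]);u,v=int(round(u)),int(round(v))
    r=W['color'][v-9:v+10,u-9:u+10].astype(int);m=((r[...,2]-r[...,0])>15)|(r.sum(2)<200)
    n,l,st,c=cv2.connectedComponentsWithStats(m.astype(np.uint8));k=l[9,9]
    if k: print('pred',proj(W,[.5982,.005,.05]).round(1),'hole px',(c[k]+[u-9,v-9]).round(1),st[k],'xy',plane(W,*(c[k]+[u-9,v-9]),.05).round(4))
cv2.imwrite('pics/i.png',cv2.resize(W['color'][172:247,208:308],(800,600),interpolation=cv2.INTER_CUBIC))
E
```

```text
tcp [0.6005 0.0055 0.1435] f [-0.4 -0.4 -2.4] cam-in-tool mm [-1.00e-01 -6.71e+01 -1.43e+02]
pred [252.  195.3] hole px [252.7 197.3] [ 4  5 11 14 99] xy [0.5984 0.0031 0.05  ]
tcp [0.6005 0.0056 0.1434] f [ 0.1  0.4 -2.1] cam-in-tool mm [  -0.   -67.1 -143.1]
pred [251.9 195.5] hole px [252.6 197.4] [  4   5  11  14 100] xy [0.5984 0.0031 0.05  ]
tcp [0.6004 0.0057 0.1432] f [-0.3  0.1 -1.7] cam-in-tool mm [   0.   -67.1 -143.2]
pred [252.  195.6] hole px [252.7 198. ] [  4   4  11  15 102] xy [0.5983 0.0027 0.05  ]
tcp [0.6003 0.0057 0.1431] f [-1.2  0.1 -1.9] cam-in-tool mm [  -0.   -67.1 -143.2]
pred [252.2 195.7] hole px [252.9 198. ] [  5   4  10  15 105] xy [0.5983 0.0027 0.05  ]
```

View pics/i.png

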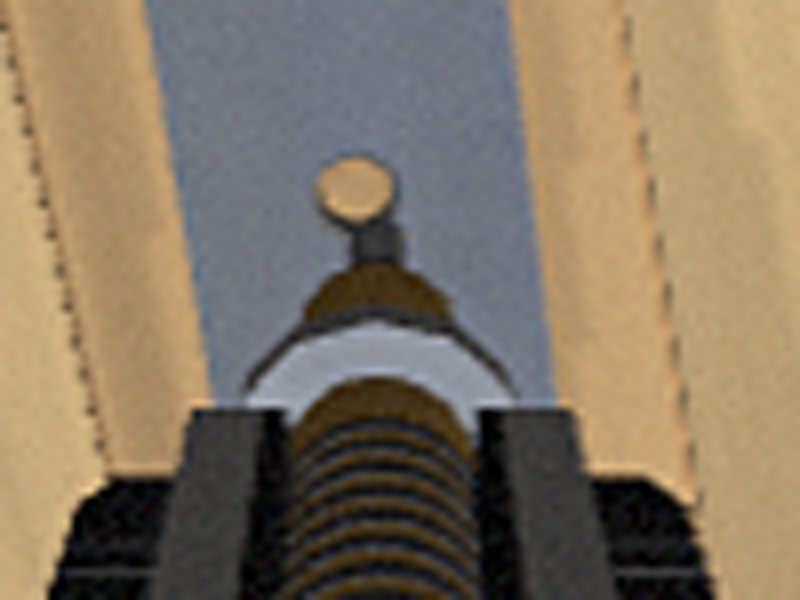

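Crop: hole at (356,188), tip below it at x≈378, so the punch needs about 2.2 mm in tool −x. Correcting and letting it settle.

Call:
send_rows([
  [0, -0.005, 0, 0.005, 0, 0, 0],
  [0, -0.005, 0, 0.005, 0, 0, 0],
  [0, -0.005, 0, 0.005, 0, 0, 0],
  [0, -0.005, 0, 0.005, 0, 0, 0],
  [0, -0.005, 0, 0.005, 0, 0, 0],
  [0, -0.005, 0, 0.005, 0, 0, 0],
])

```text
time: 8.18
eef_pos: [0.5978, 0.0062, 0.1403]
ee_rot: [-180.0, -0.2, -12.1]
ft_force: [-0.3, 0.1, -0.9]
opening: 0.156
```

Call:
send_rows([
  [0, 0, 0, 0, 0, 0, 0],
  [0, 0, 0, 0, 0, 0, 0],
  [0, 0, 0, 0, 0, 0, 0],
  [0, 0, 0, 0, 0, 0, 0],
])

```text
time: 8.52
eef_pos: [0.5978, 0.0062, 0.1402]
ee_rot: [180.0, -0.2, -12.1]
ft_force: [-1.1, 0.0, -2.2]
opening: 0.154
```

Call:
send_rows([
  [0, 0, 0, 0, 0, 0, 0],
  [0, 0, 0, 0, 0, 0, 0],
  [0, 0, 0, 0, 0, 0, 0],
  [0, 0, 0, 0, 0, 0, 0],
])

```text
time: 8.85
eef_pos: [0.5978, 0.0062, 0.1402]
ee_rot: [180.0, -0.2, -12.1]
ft_force: [-0.6, -0.2, -1.8]
opening: 0.152
```

Call:
send_rows([
  [0, 0, 0, 0, 0, 0, 0],
  [0, 0, 0, 0, 0, 0, 0],
  [0, 0, 0, 0, 0, 0, 0],
  [0, 0, 0, 0, 0, 0, 0],
])

```text
time: 9.18
eef_pos: [0.5978, 0.0062, 0.1403]
ee_rot: [-180.0, -0.2, -12.1]
ft_force: [-0.9, 0.3, -1.6]
opening: 0.157
```

Run:
```python
from h import *
for i in range(2):
    W,p,R=offs()
go(.5984,.0059,.132,-12);print(sense()['ee_rot'])
```

```text
tcp [0.5978 0.0063 0.1402] f [ 0.4  0.4 -1.9] cam-in-tool mm [-1.00e-01 -6.72e+01 -1.43e+02]
tcp [0.5978 0.0062 0.1403] f [ 0.2 -0.2 -3.2] cam-in-tool mm [-1.00e-01 -6.72e+01 -1.43e+02]
shift [0.0016 0.0005 0.0207] turn [-0.     -0.001  -0.0004]
[-179.99927482   -0.18250966  -12.06692439]
```

Call:
send_rows([
  [0, 0.0013, 0.0005, 0.005, 0, -0.001, 0],
  [0, 0.0013, 0.0005, 0.01, 0, -0.001, 0],
  [0, 0.0013, 0.0005, 0.014, 0, -0.001, 0],
  [0, 0.0013, 0.0005, 0.014, 0, -0.001, 0],
  [0, 0.0013, 0.0005, 0.014, 0, -0.001, 0],
  [0, 0.0013, 0.0005, 0.014, 0, -0.001, 0],
  [0, 0.0013, 0.0005, 0.014, 0, -0.001, 0],
  [0, 0.0013, 0.0005, 0.014, 0, -0.001, 0],
])

```text
time: 9.95
eef_pos: [0.5984, 0.0059, 0.1348]
ee_rot: [-180.0, -0.0, -12.1]
ft_force: [0.0, -0.1, -2.3]
opening: 0.15
```

Run:
```python
from h import *
W,p,R=offs();print(sense()['ee_rot'])
print('hole',proj(W,[.5982,.005,.05]),'axis at plate',proj(W,p+R.apply([0,.0009,(p[2]-.05)])))
go(.5984,.0059,.13,-12)
cv2.imwrite('pics/j.png',cv2.resize(W['color'][172:247,208:308],(800,600),interpolation=cv2.INTER_CUBIC))
```

```text
tcp [0.5983 0.0059 0.1348] f [ 0.9  1.5 -1.3] cam-in-tool mm [-1.00e-01 -6.72e+01 -1.43e+02]
[-1.79999422e+02 -1.06013222e-02 -1.20642251e+01]
hole [254.93758112 198.16172792] axis at plate [254.89061153 198.12225035]
shift [0.0002 0.     0.0119] turn [-0.     -0.0001 -0.0004]
```

View pics/j.png

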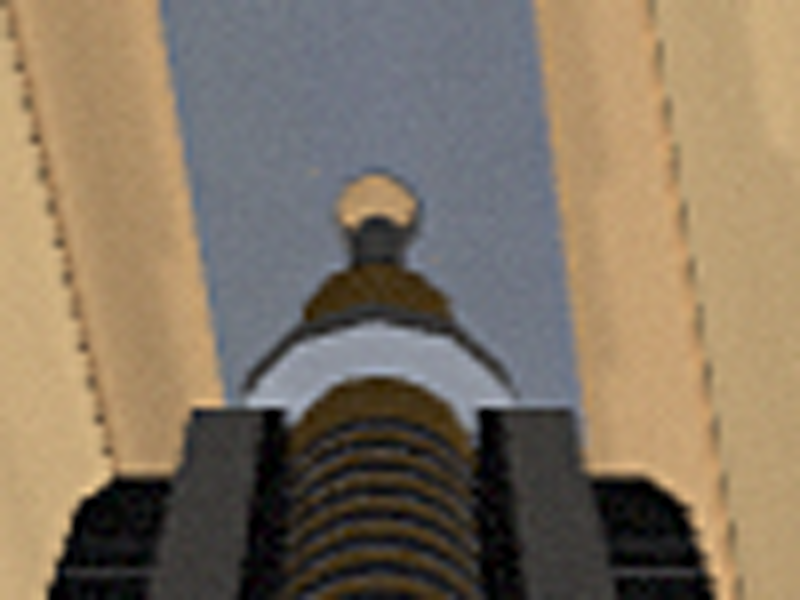

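The hole is now straight ahead of the point, with both at x≈378. I'll feel downward in small steps from a free baseline of fz ≈ −2 N.

Call:
send_rows([
  [0, 0, 0, 0.002, 0, 0, 0],
  [0, 0, 0, 0.004, 0, 0, 0],
  [0, 0, 0, 0.005, 0, 0, 0],
  [0, 0, 0, 0.005, 0, 0, 0],
  [0, 0, 0, 0.005, 0, 0, 0],
])

```text
time: 10.42
eef_pos: [0.5982, 0.0059, 0.1326]
ee_rot: [180.0, 0.0, -12.1]
ft_force: [-1.0, 0.8, -2.5]
opening: 0.159
```

Call:
send_rows([
  [0, 0, 0, 0.002, 0, 0, 0],
  [0, 0, 0, 0.004, 0, 0, 0],
  [0, 0, 0, 0.004, 0, 0, 0],
  [0, 0, 0, 0.004, 0, 0, 0],
])

```text
time: 10.75
eef_pos: [0.5982, 0.0059, 0.1309]
ee_rot: [-180.0, 0.0, -12.1]
ft_force: [1.0, 0.1, -2.6]
opening: 0.152
```

Call:
send_rows([
  [0, 0, 0, 0.002, 0, 0, 0],
  [0, 0, 0, 0.004, 0, 0, 0],
  [0, 0, 0, 0.004, 0, 0, 0],
  [0, 0, 0, 0.004, 0, 0, 0],
])

```text
time: 11.08
eef_pos: [0.5982, 0.0059, 0.1293]
ee_rot: [180.0, 0.0, -12.1]
ft_force: [0.1, -0.7, -2.2]
opening: 0.152
```

Call:
send_rows([
  [0, 0, 0, 0.002, 0, 0, 0],
  [0, 0, 0, 0.004, 0, 0, 0],
  [0, 0, 0, 0.004, 0, 0, 0],
  [0, 0, 0, 0.004, 0, 0, 0],
])

```text
time: 11.42
eef_pos: [0.5982, 0.006, 0.1277]
ee_rot: [180.0, 0.0, -12.1]
ft_force: [0.4, -0.9, -2.2]
opening: 0.152
```

Call:
send_rows([
  [0, 0, 0, 0.002, 0, 0, 0],
  [0, 0, 0, 0.004, 0, 0, 0],
  [0, 0, 0, 0.004, 0, 0, 0],
  [0, 0, 0, 0.004, 0, 0, 0],
])

```text
time: 11.75
eef_pos: [0.5982, 0.0059, 0.1261]
ee_rot: [180.0, 0.0, -12.1]
ft_force: [0.2, 0.5, -1.8]
opening: 0.155
```

Call:
send_rows([
  [0, 0, 0, 0.001, 0, 0, 0],
  [0, 0, 0, 0.002, 0, 0, 0],
  [0, 0, 0, 0.002, 0, 0, 0],
  [0, 0, 0, 0.002, 0, 0, 0],
])

```text
time: 12.08
eef_pos: [0.5983, 0.0059, 0.1255]
ee_rot: [-180.0, -0.0, -12.1]
ft_force: [-0.8, -0.1, -2.0]
opening: 0.155
```

Call:
send_rows([
  [0, 0, 0, 0.002, 0, 0, 0],
  [0, 0, 0, 0.003, 0, 0, 0],
  [0, 0, 0, 0.003, 0, 0, 0],
  [0, 0, 0, 0.003, 0, 0, 0],
])

```text
time: 12.42
eef_pos: [0.5985, 0.0059, 0.1247]
ee_rot: [-180.0, -0.0, -12.1]
ft_force: [-0.4, -0.3, 1.8]
opening: 0.154
```

Call:
send_rows([
  [0, 0, 0, 0.002, 0, 0, 0],
  [0, 0, 0, 0.003, 0, 0, 0],
  [0, 0, 0, 0.003, 0, 0, 0],
  [0, 0, 0, 0.003, 0, 0, 0],
])

```text
time: 12.75
eef_pos: [0.5985, 0.0059, 0.1233]
ee_rot: [-180.0, -0.0, -12.1]
ft_force: [-1.5, 0.8, 3.7]
opening: 0.156
```

Contact was felt at TCP z ≈ 0.125, which implies a 29.7 mm point if it is on wood or 24.7 mm if on steel. I'll check which by eye before pressing.

Run:
```python
from h import *
W,p,R=offs()
for n,P in (('hole centre',[.5982,.005,.05]),):
    print(n,((proj(W,P)-[218,182])*13.33).round())
for L in (.0228,.0278): print('tip',L,((proj(W,p+R.apply([0,.0009,.0503+L]))-[218,182])*13.33).round())
print('rim near', ((proj(W,p+R.apply([0,.0009-.00425,p[2]-.05]))-[218,182])*13.33).round(),((proj(W,p+R.apply([0,.0009+.00425,p[2]-.05]))-[218,182])*13.33).round())
cv2.imwrite('pics/k.png',cv2.resize(W['color'][182:227,218:278],(800,600),interpolation=cv2.INTER_CUBIC))
```

```text
tcp [0.5985 0.0059 0.1233] f [-0.9 -0.5  3.6] cam-in-tool mm [-1.00e-01 -6.72e+01 -1.43e+02]
hole centre [490. 268.]
tip 0.0228 [493. 268.]
tip 0.0278 [493. 244.]
rim near [493. 202.] [493. 331.]
```

View pics/k.png

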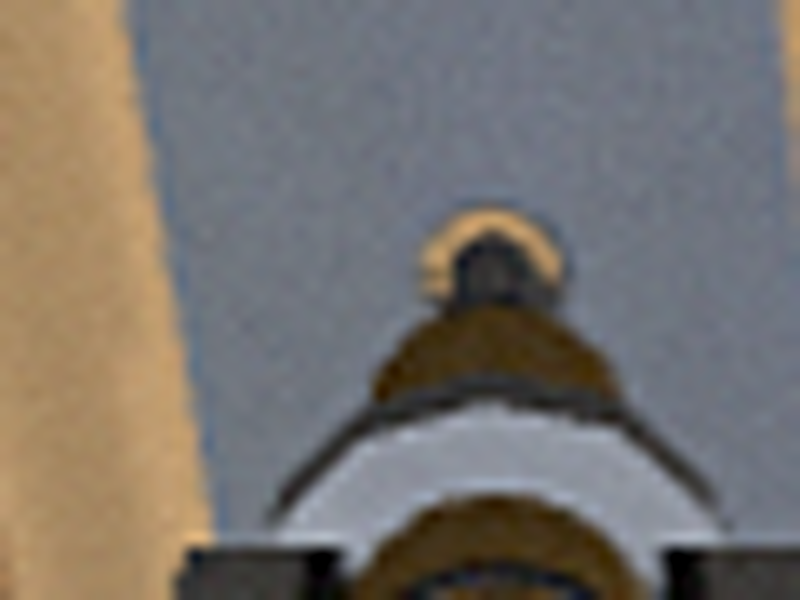

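Crop: the point sits inside the hole with bare wood showing round it. Its end is at (493,235), matching "on wood" (244) rather than "on steel" (268). So it is in the hole and centred, and I'll press on in small steps.

Call:
send_rows([
  [0, 0, 0, 0.002, 0, 0, 0],
  [0, 0, 0, 0.004, 0, 0, 0],
  [0, 0, 0, 0.006, 0, 0, 0],
  [0, 0, 0, 0.006, 0, 0, 0],
  [0, 0, 0, 0.006, 0, 0, 0],
])

```text
time: 13.22
eef_pos: [0.5985, 0.0059, 0.1209]
ee_rot: [-180.0, -0.0, -12.1]
ft_force: [-0.9, -0.4, 4.7]
opening: 0.155
```

Call:
send_rows([
  [0, 0, 0, 0.002, 0, 0, 0],
  [0, 0, 0, 0.002, 0, 0, 0],
  [0, 0, 0, 0.002, 0, 0, 0],
])

```text
time: 13.47
eef_pos: [0.5986, 0.0059, 0.1203]
ee_rot: [-180.0, -0.0, -12.1]
ft_force: [-0.8, 0.3, 6.1]
opening: 0.156
```

Call:
send_rows([
  [0, 0, 0, 0.002, 0, 0, 0],
  [0, 0, 0, 0.002, 0, 0, 0],
  [0, 0, 0, 0.002, 0, 0, 0],
])

```text
time: 13.72
eef_pos: [0.5986, 0.0059, 0.1197]
ee_rot: [-180.0, -0.0, -12.1]
ft_force: [-1.0, 0.2, 6.1]
opening: 0.152
```

Call:
send_rows([
  [0, 0, 0, 0.002, 0, 0, 0],
  [0, 0, 0, 0.002, 0, 0, 0],
  [0, 0, 0, 0.002, 0, 0, 0],
])

```text
time: 13.97
eef_pos: [0.5987, 0.0059, 0.1192]
ee_rot: [-180.0, -0.1, -12.1]
ft_force: [-1.6, 0.4, 7.9]
opening: 0.155
```

Call:
send_rows([
  [0, 0, 0, 0.001, 0, 0, 0],
  [0, 0, 0, 0.001, 0, 0, 0],
  [0, 0, 0, 0.001, 0, 0, 0],
])

```text
time: 14.22
eef_pos: [0.5987, 0.0059, 0.1189]
ee_rot: [-180.0, -0.1, -12.1]
ft_force: [-1.7, 0.5, 8.9]
opening: 0.151
```

Call:
send_rows([
  [0, 0, 0, 0.002, 0, 0, 0],
  [0, 0, 0, 0.002, 0, 0, 0],
  [0, 0, 0, 0.002, 0, 0, 0],
])

```text
time: 14.47
eef_pos: [0.5986, 0.0059, 0.118]
ee_rot: [-180.0, -0.1, -12.1]
ft_force: [-2.4, 0.6, 7.8]
opening: 0.151
```

Run:
```python
from h import *
for i in range(4):
    W,p,R=offs()
```

```text
tcp [0.5986 0.0059 0.118 ] f [-1.5  0.   8.3] cam-in-tool mm [-1.00e-01 -6.72e+01 -1.43e+02]
tcp [0.5986 0.0059 0.118 ] f [-1.4 -0.3  8.1] cam-in-tool mm [-1.00e-01 -6.72e+01 -1.43e+02]
tcp [0.5986 0.0059 0.118 ] f [-2.3  0.1  7.6] cam-in-tool mm [-1.00e-01 -6.72e+01 -1.43e+02]
tcp [0.5987 0.0059 0.118 ] f [-1.8  0.6  8.2] cam-in-tool mm [-1.00e-01 -6.72e+01 -1.43e+02]
```

Call:
send_rows([
  [0, 0, 0, 0.001, 0, 0, 0],
  [0, 0, 0, 0.001, 0, 0, 0],
])

```text
time: 14.83
eef_pos: [0.5986, 0.0059, 0.1174]
ee_rot: [-180.0, -0.0, -12.1]
ft_force: [-2.4, 0.0, 6.0]
opening: 0.155
```

Run:
```python
from h import *
for i in range(3):
    W,p,R=offs()
```

```text
tcp [0.5985 0.0059 0.1172] f [-0.8  0.9  5.1] cam-in-tool mm [-1.000e-01 -6.720e+01 -1.431e+02]
tcp [0.5985 0.0059 0.1171] f [-1.8  0.4  5. ] cam-in-tool mm [-1.000e-01 -6.720e+01 -1.431e+02]
tcp [0.5985 0.0059 0.117 ] f [-0.6  0.5  5.7] cam-in-tool mm [-1.000e-01 -6.720e+01 -1.431e+02]
```

The force fell from about 10.5 N to 7.2 N net and the tool sank on its own, which looks like the snap. One short further step (well short of the stop at ~0.1135) will confirm it stays low.

Call:
send_rows([
  [0, 0, 0, 0.002, 0, 0, 0],
  [0, 0, 0, 0.002, 0, 0, 0],
  [0, 0, 0, 0.002, 0, 0, 0],
])

```text
time: 15.23
eef_pos: [0.5984, 0.0059, 0.1159]
ee_rot: [180.0, -0.0, -12.1]
ft_force: [-0.8, 0.3, 4.5]
opening: 0.155
```

Run:
```python
from h import *
for i in range(2):
    W,p,R=offs()
```

```text
tcp [0.5984 0.0059 0.1159] f [-1.4 -0.4  4.8] cam-in-tool mm [-1.00e-01 -6.72e+01 -1.43e+02]
tcp [0.5984 0.0059 0.1159] f [-0.7 -0.   5.2] cam-in-tool mm [-1.00e-01 -6.72e+01 -1.43e+02]
```

It snapped: 1.1 mm deeper the push is still about 7 N, where it would be 12+ N if it were still cocked. Lifting straight out.

Call:
send_rows([
  [0, 0, 0, -0.02, 0, 0, 0],
  [0, 0, 0, -0.05, 0, 0, 0],
  [0, 0, 0, -0.1, 0, 0, 0],
  [0, 0, 0, -0.17, 0, 0, 0],
  [0, 0, 0, -0.225, 0, 0, 0],
  [0, 0, 0, -0.225, 0, 0, 0],
  [0, 0, 0, -0.225, 0, 0, 0],
])

```text
time: 15.92
eef_pos: [0.5995, 0.0058, 0.2075]
ee_rot: [-180.0, -0.2, -12.1]
ft_force: [-1.1, -0.4, -2.8]
opening: 0.153
```

Run:
```python
from h import *
W,p,R=offs()
go(.417,-.1936,.205,-12)
```

```text
tcp [0.5981 0.006  0.2056] f [-0.9  0.2 -2.9] cam-in-tool mm [   0.8  -67.3 -144.9]
shift [-0.3384  0.5826  0.0016] turn [-0.      0.     -0.0004]
```

Call:
send_rows([
  [0, -0.338, 0.582, 0, 0, 0, 0],
  [0, -0.338, 0.582, 0, 0, 0, 0],
  [0, -0.338, 0.582, 0, 0, 0, 0],
  [0, -0.338, 0.582, 0, 0, 0, 0],
  [0, -0.338, 0.582, 0, 0, 0, 0],
  [0, -0.338, 0.582, 0, 0, 0, 0],
  [0, -0.338, 0.582, 0, 0, 0, 0],
  [0, -0.338, 0.582, 0, 0, 0, 0],
  [0, -0.338, 0.582, 0, 0, 0, 0],
  [0, -0.338, 0.582, 0, 0, 0, 0],
])

```text
time: 16.8
eef_pos: [0.4167, -0.1928, 0.2045]
ee_rot: [-179.9, 0.1, -12.1]
ft_force: [-0.2, 1.0, -1.0]
opening: 0.154
```

Call:
send_rows([
  [0, 0, 0, 0.03, 0, 0, 0],
  [0, 0, 0, 0.06, 0, 0, 0],
  [0, 0, 0, 0.08, 0, 0, 0],
  [0, 0, 0, 0.08, 0, 0, 0],
  [0, 0, 0, 0.08, 0, 0, 0],
  [0, 0, 0, 0.08, 0, 0, 0],
  [0, 0, 0, 0.08, 0, 0, 0],
  [0, 0, 0, 0.08, 0, 0, 0],
])

```text
time: 17.47
eef_pos: [0.418, -0.1937, 0.1745]
ee_rot: [180.0, -0.1, -12.1]
ft_force: [-0.9, 0.2, -2.4]
opening: 0.156
```

Run:
```python
from h import *
import pickle
W,p,R=offs();print(sense()['ee_rot'])
W0=pickle.load(open('s5.pkl','rb'))[0]
# punch shift in the hand since the grasp: collar/mouth patch match
a=W0['color'][200:232,235:275];b=W['color'][192:240,227:283]
r=cv2.matchTemplate(b,a,cv2.TM_CCOEFF_NORMED);print('patch shift px',np.array(cv2.minMaxLoc(r)[3])-8,r.max())
print('cap bright centroid',[ (lambda m:(cv2.moments(m,True)['m10']/m.sum()+225,cv2.moments(m,True)['m01']/m.sum()+285))((w['color'][285:335,225:285].min(2)>110).astype(np.uint8)) for w in (W0,W)])
go(.417,-.1936,.173,-12)
```

```text
tcp [ 0.4179 -0.1937  0.1745] f [ 0.1  0.5 -1.9] cam-in-tool mm [  -0.   -67.2 -143.1]
[ 1.79974834e+02 -6.93434989e-02 -1.20578420e+01]
patch shift px [0 0] 0.9903209
cap bright centroid [(np.float64(257.7809523809524), np.float64(305.3885714285714)), (np.float64(257.8566108007449), np.float64(305.2588454376164))]
shift [-0.0022  0.0002  0.0037] turn [ 0.0001 -0.0004 -0.0003]
```

No slip in the hand. Correcting 0.9 mm and inserting.

Call:
send_rows([
  [0, -0.0022, 0, 0, 0, 0, 0],
  [0, -0.0022, 0, 0.02, 0, 0, 0],
  [0, -0.0022, 0, 0.04, 0, 0, 0],
  [0, -0.0022, 0, 0.06, 0, 0, 0],
  [0, -0.0022, 0, 0.08, 0, 0, 0],
  [0, -0.0022, 0, 0.08, 0, 0, 0],
  [0, -0.0022, 0, 0.08, 0, 0, 0],
  [0, -0.0022, 0, 0.08, 0, 0, 0],
])

```text
time: 18.18
eef_pos: [0.4165, -0.1933, 0.1417]
ee_rot: [-180.0, 0.0, -12.1]
ft_force: [0.2, -0.1, -2.8]
opening: 0.157
```

Run:
```python
from h import *
W,p,R=offs();go(.417,-.1936,.10,-12)
```

```text
tcp [ 0.4168 -0.1934  0.142 ] f [ 0.1  0.  -2.6] cam-in-tool mm [  -0.3  -67.2 -142.7]
shift [0.0007 0.0003 0.105 ] turn [ 0.     -0.0001 -0.0004]
```

Call:
send_rows([
  [0, 0.0006, 0.0003, 0.02, 0, 0, 0],
  [0, 0.0006, 0.0003, 0.04, 0, 0, 0],
  [0, 0.0006, 0.0003, 0.05, 0, 0, 0],
  [0, 0.0006, 0.0003, 0.05, 0, 0, 0],
  [0, 0.0006, 0.0003, 0.05, 0, 0, 0],
  [0, 0.0006, 0.0003, 0.05, 0, 0, 0],
])

```text
time: 18.73
eef_pos: [0.4168, -0.1935, 0.1218]
ee_rot: [-180.0, 0.0, -12.1]
ft_force: [-0.0, 0.7, -1.9]
opening: 0.158
```

Call:
send_rows([
  [0, 0, 0, 0.01, 0, 0, 0],
  [0, 0, 0, 0.02, 0, 0, 0],
  [0, 0, 0, 0.03, 0, 0, 0],
  [0, 0, 0, 0.03, 0, 0, 0],
  [0, 0, 0, 0.03, 0, 0, 0],
])

```text
time: 19.15
eef_pos: [0.4163, -0.1932, 0.1094]
ee_rot: [-180.0, 0.1, -12.1]
ft_force: [-0.1, -0.4, -2.2]
opening: 0.158
```

Call:
send_rows([
  [0, 0.001, 0.001, 0.01, 0, 0, 0],
  [0, 0.001, 0.001, 0.02, 0, 0, 0],
  [0, 0.001, 0.001, 0.03, 0, 0, 0],
  [0, 0.001, 0.001, 0.035, 0, 0, 0],
  [0, 0.001, 0.001, 0.035, 0, 0, 0],
  [0, 0.001, 0.001, 0.035, 0, 0, 0],
])

```text
time: 19.65
eef_pos: [0.4168, -0.1938, 0.0956]
ee_rot: [-180.0, 0.0, -12.1]
ft_force: [-0.4, -0.4, -2.4]
opening: 0.155
```

Call:
send_rows([
  [0, 0, 0, 0.003, 0, 0, 0],
  [0, 0, 0, 0.006, 0, 0, 0],
  [0, 0, 0, 0.006, 0, 0, 0],
  [0, 0, 0, 0.006, 0, 0, 0],
])

```text
time: 19.98
eef_pos: [0.417, -0.1939, 0.0934]
ee_rot: [-180.0, 0.0, -12.1]
ft_force: [-0.3, -0.7, -2.5]
opening: 0.15
```

Call:
send_rows([
  [0, 0, 0, 0.003, 0, 0, 0],
  [0, 0, 0, 0.003, 0, 0, 0],
  [0, 0, 0, 0.003, 0, 0, 0],
])

```text
time: 20.23
eef_pos: [0.417, -0.1939, 0.0922]
ee_rot: [-180.0, 0.0, -12.1]
ft_force: [-0.4, 0.2, -1.6]
opening: 0.153
```

Call:
send_rows([
  [0, 0, 0, 0.002, 0, 0, 0],
  [0, 0, 0, 0.002, 0, 0, 0],
  [0, 0, 0, 0.002, 0, 0, 0],
])

```text
time: 20.48
eef_pos: [0.417, -0.1939, 0.0914]
ee_rot: [-180.0, 0.0, -12.1]
ft_force: [-0.1, -0.1, -2.4]
opening: 0.155
```

Call:
send_rows([
  [0, 0, 0, 0.002, 0, 0, 0],
  [0, 0, 0, 0.002, 0, 0, 0],
  [0, 0, 0, 0.002, 0, 0, 0],
])

```text
time: 20.73
eef_pos: [0.4171, -0.194, 0.0912]
ee_rot: [180.0, -0.0, -12.1]
ft_force: [-3.1, 2.2, 4.8]
opening: 0.152
```

Call:
send_rows([
  [0, 0, 0, 0.001, 0, 0, 0],
  [0, 0, 0, 0.001, 0, 0, 0],
  [0, 0, 0, 0.001, 0, 0, 0],
])

```text
time: 20.98
eef_pos: [0.4171, -0.194, 0.0912]
ee_rot: [180.0, -0.0, -12.1]
ft_force: [-3.2, 2.6, 7.9]
opening: 0.153
```

The collar is seated at the same height as at the grasp (0.0912), with about 10 N on it. Relieving slightly, then releasing.

Call:
send_rows([
  [0, 0, 0, -0.002, 0, 0, 0],
  [85, 0, 0, -0.002, 0, 0, 0],
  [85, 0, 0, -0.002, 0, 0, 0],
  [85, 0, 0, -0.002, 0, 0, 0],
  [85, 0, 0, -0.002, 0, 0, 0],
  [85, 0, 0, -0.002, 0, 0, 0],
  [85, 0, 0, -0.002, 0, 0, 0],
  [85, 0, 0, -0.002, 0, 0, 0],
])

```text
time: 21.65
eef_pos: [0.4171, -0.1939, 0.091]
ee_rot: [180.0, -0.0, -12.1]
ft_force: [-0.5, -0.0, -0.2]
opening: 0.994
```

Call:
send_rows([
  [85, 0, 0, -0.05, 0, 0, 0],
  [85, 0, 0, -0.12, 0, 0, 0],
  [85, 0, 0, -0.2, 0, 0, 0],
  [85, 0, 0, -0.28, 0, 0, 0],
  [85, 0, 0, -0.36, 0, 0, 0],
  [85, 0, 0, -0.4, 0, 0, 0],
  [85, 0, 0, -0.4, 0, 0, 0],
  [85, 0, 0, -0.4, 0, 0, 0],
  [85, 0, 0, -0.4, 0, 0, 0],
])

```text
time: 22.4
eef_pos: [0.4164, -0.1935, 0.2499]
ee_rot: [-180.0, 0.1, -12.1]
ft_force: [0.2, -0.0, -0.7]
opening: 0.996
```

Run:
```python
from h import *
import pickle
W,p,R=offs();T=snapshot('top');C=snapshot('scene');S=pickle.load(open('s0.pkl','rb'));q=sense();print(q['opening'],q['time'])
for z in (.15,.07): print(proj(W,[.4168,-.1946,z]))
w=cv2.resize(W['color'][130:240,180:330],(400,293));d=cv2.absdiff(C['color'],S['scene']['color'])
c=cv2.resize(C['color'][100:260,100:400],(400,213));t=cv2.resize(T['color'],(400,300))
cv2.imwrite('pics/l.png',np.hstack([np.vstack([w,c]),cv2.copyMakeBorder(t,0,206,0,0,cv2.BORDER_CONSTANT)]))
```

```text
tcp [ 0.416  -0.1933  0.2494] f [-0.2  0.1 -0.4] cam-in-tool mm [ 1.000e-01 -6.710e+01 -1.435e+02]
0.9968147045755188 22.55
[255.73896738 193.61802723]
[255.61127349 175.91734508]
```

View pics/l.png

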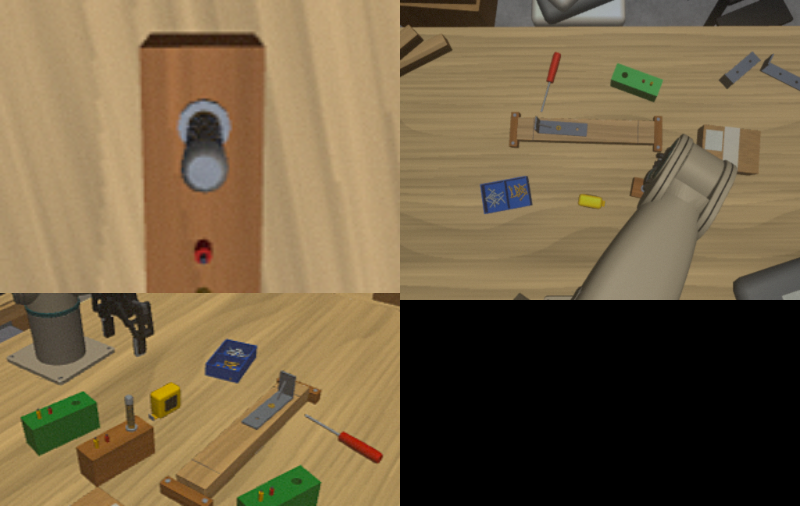

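The punch stands upright on its collar in the block, with the cap at (204,170) in the wrist crop, about 0.7 px from the forecast. The gripper is clear and the other things are in place, so I'm handing in.

```bash
python3 -c "
from rig import finish_job
print(finish_job())"
```

```text
the job is handed in; nothing more can be done
None
```

I took the punch out of the block, snapped it in the bracket's empty hole and stood it back upright on its collar. The job was handed in after about 22.6 s of the 67 s allowed, and `finish_job()` gave no verdict.

- **In the hole:** The camera showed the point inside the hole with bare wood around it before I pressed. First touch put the point at about 29.7 mm long.
- **Snap:** The push peaked at about 11 N net, then fell to about 7 N. It stayed there 1.1 mm deeper, where it would have been 12 N or more if still cocked. I judged the snap from force and travel only, since the catch itself can't be seen. That last 1.1 mm was a confirming step after the drop, about 2.4 mm short of the stop, and then I lifted.
- **Stowed:** Before release, the collar seated at the same gripper height as at the grasp (0.0912 m), with about 10 N on it. The last picture shows the punch upright, with its cap about 0.7 px from where it should be.
- **Rest of the bench:** By eye, the tray, tape measure and screwdriver look where they were, as does the part of the carton the arm doesn't hide. I did not measure this. The gripper is open and about 100 mm clear of the punch.
- **Disagreements:** The first fix of the cap from the fixed cameras was 6 mm low in height, and the wrist camera corrected it (0.1505 against 0.150 m). After fast moves the arm also sat 1–2 mm off until it settled, which I corrected before each insertion.

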